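# Shut and lock the lancet box

## Task

The lid of the grey lock box stands part open. Push the lid fully home with a fingertip, then set the fingertip in the slot of the blue fastener and turn it a quarter turn clockwise, to its stop, so that the lid is locked; take the hand away afterwards. Nothing is to be picked up, and the bottles, packet, pen, thermometer and timer round the box stay where they are.

Things in the scene. Friction and masses are not known exactly. Their poses are not given: they have to be found in the camera images.
- lock_box: Grey box fixed to the worktop, 186 (its x) x 150 (y) mm; feet reach y = +-92. Origin: centre of its underside, at worktop height; x = the way the lid shuts, z up. Aluminium rails 74 mm high on both long sides, stop 76 mm high at the +x end. Lid top 86 mm above the worktop. Loose bystanders, up to 134 mm high, stand 100 mm or more from its centre line at both long sides, none before its -x end.
- lid (a joint): How far the white lid is open, m: 0 = home against the stop; up to 0.09 = drawn back along the box's -x, overhanging that end. About 2.5 N of friction, stays where left, cannot be lifted; starts 0.03 to 0.065. Push it at its -x edge or with the fingertip in the fastener's slot.
- lid_push_edge (a point): Middle of the lid's upright -x edge face, 78 mm above the worktop; the face is 126 mm wide, upright from 70 to 86 mm, its top edge is the lid's top. Moves with the lid; axes as the box's.
- fastener (a joint): Fastener angle, rad: 0 = unlocked, grows clockwise seen from above, pi/2 = its stop, locked. About 0.1 N m of friction, stays where left; starts 0 to 0.3. Under the lid its cam catches a keeper pin in the box: with the lid home it turns freely and then holds the lid; with the lid more than a few mm open the cam meets the pin or passes it and bars the lid from shutting.
- slot_floor (a point): On the fastener's upright axis, at the slot's floor, 72 mm above the worktop; moves with lid and fastener. Blue disc 95 mm wide, top flush with the lid's (86 mm). Slot 38 mm wide, 14 mm deep, black floor, right across the disc along this point's y, white bar at its +y end. At 0 the point's axes are the box's (slot across the box, bar at the red dot); at pi/2 the bar points to box +x, to the green dot.
- bottle_iodine: Brown bottle with white cap, 49 mm wide, 122 mm high, origin at the centre of its underside; bystander.
- gel_blue: Small blue bottle with white cap, 43 mm wide, 60 mm high, origin at the centre of its underside; bystander.
- lancet_pack_1: Small white and purple carton standing upright, 31 x 47 x 72 mm, origin at the centre of its underside; bystander.
- bottle_oxy: White bottle with a white cap and red band, 53 mm wide, 134 mm high, origin at the centre of its underside; bystander.
- marker: Red and white marker pen lying flat, 17 x 135 x 16 mm, origin at the centre of its underside; bystander.
- thermometer: White thermometer lying flat, 122 x 20 x 11 mm, origin at the centre of its underside; bystander.
- timer: White wind-up timer with grey dial, 66 x 66 x 48 mm, origin at the centre of its underside; bystander.

How it is judged:
By the outcome, as a careful person would: the job done as asked, in the order asked, and still so for the second after the job is handed in, with the robot touching nothing.
It also fails if it takes over 38 s, if anything falls off the work surface, if the arm or the gripper's body presses on something with over 40 N, if the wrist force passes 120 N, or if a joint passes its speed limit or range.

## Robot

A 6-joint arm with a two-finger parallel gripper is mounted at the origin on a cart in front of the work surface, level with it; the furniture and walls round the work are solid. World frame = base frame: x ahead of the robot, y to its left, z up, the work surface at z = 0. Lengths are in m, angles in rad, forces in N, time in s.
With the tool pointing down it reaches from about 0.3 to 0.775 m from the base axis. Payload 14.6 kg.
Tool frame: the origin (TCP) lies at the very end of the fingers, on their centre line; the grasp point (between the pads) lies 19 mm behind it; x points along the fingers, y is the direction in which the jaws open and shut, and the axes are right-handed (so a half turn about x gives the same grasp; the last joint's range is limited). The gripper opens to 94 mm and grips with 3 to 60 N. Pads are 16 mm wide; open, the fingers measure 119 mm over their backs; the gripper's body (75 mm by 177 mm) begins 78 mm behind the grasp point.
Start: joints at [-1.363, 0.3, 1.521, -0, 1.321, -0.067], TCP at [0.149, -0.529, 0.205] pointing down, gripper open.
Joint ranges: [-3.03, 3.03], [-0.79, 2.21], [0.23, 2.52], [-1.04, 4.18], [0, 3.07], [-2.55, 2.55]. Speed limits (rad/s): [2.22, 2.22, 2.57, 3.14, 3.14, 3.14].

## Interface

Orientations are given as [roll, pitch, yaw] about the fixed x, y, z axes, in that order (R = Rz(yaw) Ry(pitch) Rx(roll)).
In Python, from station import ctrl, viewer, hand_in gives the robot as it stands. The module is installed in compiled form; this text tells all that it offers.
- The arm moves only by the tool play_rows, never from a script. Its argument "deltas" is a list that holds one entry, the list of rows, each a list of 7 numbers: the shift along the tool's x, y, z in mm, then the turn, a rotation vector about the tool's x, y, z in rad, then the finger opening in mm, from 0 to 94. In form: [[[dx, dy, dz, ax, ay, az, gripper], ...]]. A call has 1 to 10 rows; each row shifts and turns the commanded pose from where the row before left it, along the tool's axes as they then stand; what a row does not reach is not made up. A row lasts 1/10 s, in which the tool goes at most 50 mm and 8.59 degrees, less where a joint would pass 70% of its speed; a pose out of reach is approached as far as the arm can. A call with a gripper value outside its range is refused whole. The fingers move at their own pace and stop on an object; "grip_force" is the grip in N (left out, the last holds). Time passes only in rows, so rows that do not move let the fingers close. It gives the time, the measured TCP pose, the force and the opening at its end, in the units of the state.
- ctrl.get_obs(): the state, without advancing time (a new reading comes with each control period).
- viewer.camera(name): name is "scene" or "top" or "wrist"; returns a dict with "img" (384x512x3 uint8, red, green, blue), "fx", "fy", "cx", "cy" (pixels), "rvec" (rotation vector, rad) and "tvec" (3), from world to camera coordinates, as OpenCV has them. Camera axes: x right, y down, z forward; pixel columns grow to the right and rows downward; lengths in m; the calibration is good to about 2 mm. The wrist camera is an equidistant fisheye: a pixel r from the principal point sees the ray r / f radians off the axis. A picture is of the moment at which its call begins. There is no depth.
- hand_in(): hands the job in, once; it reports no verdict.
The state is a dict: "time_s": time; "qpos": joint angles; "joint_vel": joint speeds; "tau": joint torques, N m; "ee_pos": TCP position; "eef_rot": TCP orientation; "force": force on the tool from outside, world axes, zero at the start; "moment": the same for the moment, N m; "grip_width": finger opening in m.
Only numpy, scipy, OpenCV 4.12 (cv2) and the standard library are available. Lean on these libraries where they do the work, as an engineer would, in place of code of your own. Each camera call takes 0.05 s, during which the arm holds its last target.

## Working session

There is one attempt and no reset: what is moved stays moved. The work goes in short steps, Python scripts to look and compute and a tool call to move; the robot and the scene stay as the last step left them, time stands still between calls to the robot, and variables do not carry over. Pictures are saved under pics/ and viewed, and the job is handed in when it is done.

Besides the shell and the picture viewer there is one more tool, called after "Call:" by a JSON object that holds its "op" and its "data". play_rows: Moves the arm, as the interface text tells. Its arguments: {"type":"object","properties":{"deltas":{"type":"array","items":{"type":"array","items":{"type":"array","items":{"type":"number"}}}},"grip_force":{"type":"number"}},"required":["deltas"]}

```bash
mkdir -p pics; ls
python3 - <<'E'
from station import ctrl, viewer
import cv2,numpy as np,pickle
o=ctrl.get_obs()
for k,v in o.items(): print(k,np.round(v,4))
d={}
for n in ("scene","top","wrist"):
    c=viewer.camera(n); d[n]=c
    cv2.imwrite(f"pics/{n}0.png",c["img"][:,:,::-1])
    print(n,c["fx"],c["fy"],c["cx"],c["cy"],np.round(c["rvec"],3),np.round(c["tvec"],3))
pickle.dump(d,open("c0.pkl","wb"))
E
```

```text
pics
time_s 0.0
qpos [-1.3626  0.3005  1.5216 -0.      1.3207 -0.0666]
joint_vel [ 0.0008 -0.0001  0.0004  0.     -0.0002  0.0002]
tau [ 1.50000e-03 -5.31803e+01 -3.52739e+01  7.08000e-02  2.42000e-02
 -1.00000e-04]
ee_pos [ 0.1492 -0.5291  0.2049]
eef_rot [-1.6137  1.5696  1.8027]
force [-0.5383  0.2722 -0.3751]
moment [-0.0076 -0.0307 -0.0416]
grip_width 0.094
scene 410.1253084880817 410.1253084880817 254.54165727994757 194.16270504361881 [ 2.143 -0.813  0.395] [-0.402  0.251  0.94 ]
top 352.25965478182957 352.25965478182957 257.8958735711924 192.78772992476297 [ 2.135 -2.19   0.046] [1.000e-03 5.250e-01 1.007e+00]
wrist 297.3186396354542 297.3186396354542 251.7355421049081 188.52651318686594 [-2.341  1.772  0.223] [-0.549 -0.027  0.391]
```

View pics/scene0.png

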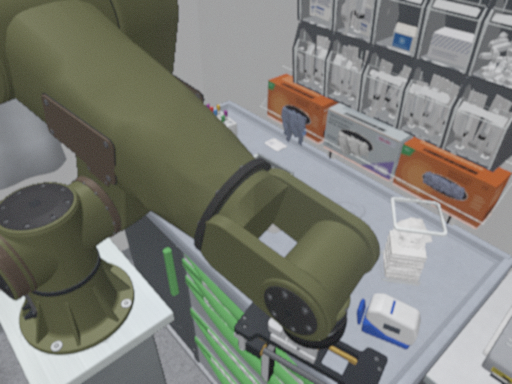

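View pics/top0.png

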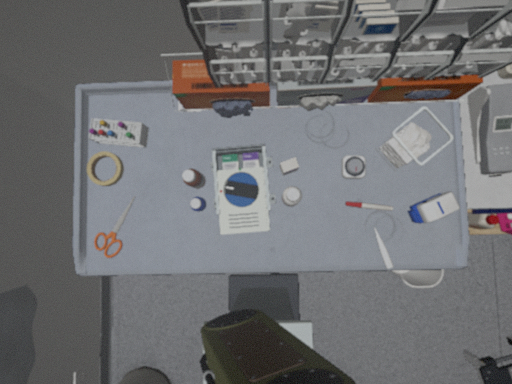

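View pics/wrist0.png

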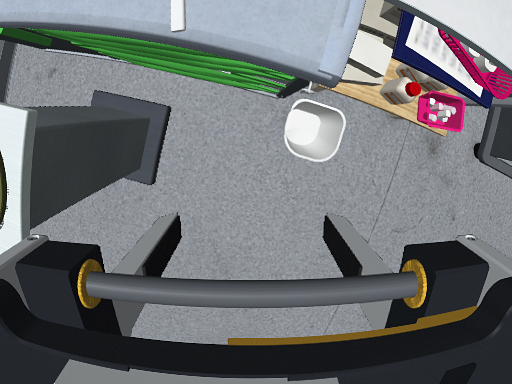

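The top view shows the box at about (243,190), with the lid overhanging toward the robot and the blue disc at (241,189). I'll zoom in there.

```bash
cat > h.py <<'E'
import numpy as np,cv2,pickle
from scipy.spatial.transform import Rotation as R
def cam(c):
    Rm=cv2.Rodrigues(np.array(c["rvec"],float))[0]; t=np.array(c["tvec"],float).ravel(); return Rm,t
def ray(c,u,v,fish=False):
    Rm,t=cam(c); x=(u-c["cx"])/c["fx"]; y=(v-c["cy"])/c["fy"]
    if fish:
        r=np.hypot(x,y); d=np.array([x/r*np.sin(r),y/r*np.sin(r),np.cos(r)]) if r>1e-9 else np.array([0,0,1.])
    else: d=np.array([x,y,1.])
    return -Rm.T@t, Rm.T@d
def onz(c,u,v,z,fish=False):
    o,d=ray(c,u,v,fish); return o+d*(z-o[2])/d[2]
def proj(c,p,fish=False):
    Rm,t=cam(c); q=Rm@np.asarray(p,float)+t
    if fish:
        r=np.hypot(q[0],q[1]); th=np.arctan2(r,q[2]); return c["fx"]*th*q[0]/r+c["cx"],c["fy"]*th*q[1]/r+c["cy"]
    return c["fx"]*q[0]/q[2]+c["cx"],c["fy"]*q[1]/q[2]+c["cy"]
E
python3 - <<'E'
from h import *
d=pickle.load(open("c0.pkl","rb")); c=d["top"]
print("campos",ray(c,0,0)[0])
im=c["img"][130:250,170:310,::-1]
cv2.imwrite("pics/topz.png",cv2.resize(im,None,fx=5.5,fy=4.9,interpolation=cv2.INTER_CUBIC))
hsv=cv2.cvtColor(c["img"],cv2.COLOR_RGB2HSV)
m=cv2.inRange(hsv,(100,120,60),(125,255,255)); m[:,:200]=0;m[:,300:]=0;m[:140]=0;m[230:]=0
cs=cv2.findContours(m,0,2)[0]
for k in cs:
    if cv2.contourArea(k)>50:
        print(cv2.boundingRect(k),cv2.minEnclosingCircle(k))
        (u,v),r=cv2.minEnclosingCircle(k); print(onz(c,u,v,.086), onz(c,u+r,v,.086)-onz(c,u,v,.086))
E
```

```text
campos [ 0.44262096 -0.04992688  1.04507458]
(226, 194, 28, 12) ((239.5, 197.0), 13.82941722869873)
[0.50966946 0.0358287  0.086     ] [-0.00099895 -0.03787394  0.        ]
(229, 173, 27, 12) ((242.0, 181.5), 13.238302230834961)
[0.55212312 0.02811315 0.086     ] [-0.00102125 -0.03636358  0.        ]
```

View pics/topz.png

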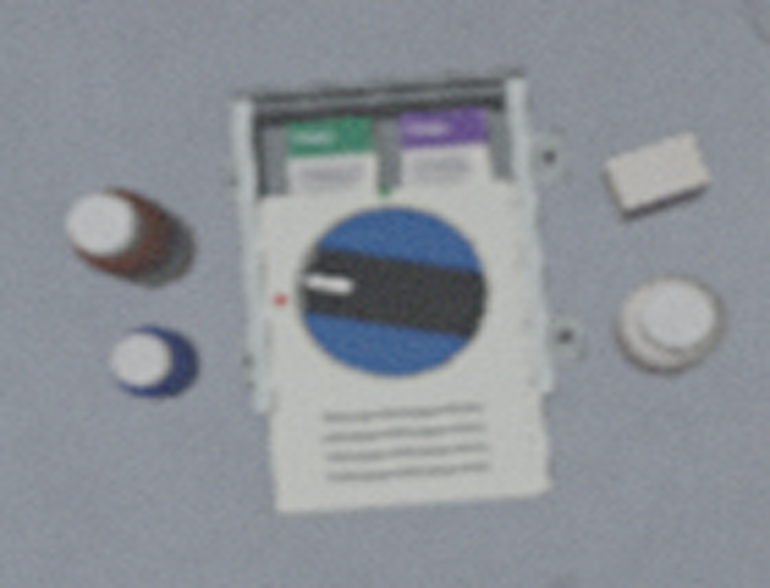

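Run:
```python
from h import *
d=pickle.load(open("c0.pkl","rb")); c=d["top"]
def Z(u,v,z): return onz(c,(u+.5)/5.5-.5+170,(v+.5)/4.9-.5+130,z)
P={}
for n,u,v,z in [("lidL",280,512,.086),("lidR",548,490,.086),("lidFL",262,197,.086),("lidFR",516,180,.086),("railLf",235,100,.074),("railLb",262,408,.074),("railRf",507,78,.074),("railRb",545,390,.074),("disc",394,292,.086),("green",384,190,.086),("red",280,300,.086),("barL",308,282,.074),("barR",352,288,.074),
 ("slTL",322,252,.086),("slTR",482,268,.086),("slBL",312,315,.086),("slBR",468,336,.086),("iod",100,223,.122),("gel",140,358,.06),("lanc",655,170,.072),("oxy",678,317,.134)]:
    P[n]=Z(u,v,z); print(n,np.round(P[n],4))
def ang(a,b): w=P[b]-P[a]; return np.degrees(np.arctan2(w[1],w[0]))
print("yaw railL",ang("railLb","railLf"),"railR",ang("railRb","railRf"),"lidedge-90",ang("lidR","lidL")-90,"lid",ang("lidL","lidFL"),ang("lidR","lidFR"))
print("slot dir y", ang("slTR","slTL")-90,ang("slBR","slBL")-90, ang("barR","barL")-90)
print("disc-center to bar",np.degrees(np.arctan2(*(P["barL"]-P["disc"])[1::-1]))-90)
print("lidwidth",np.linalg.norm(P["lidL"]-P["lidR"]),"rail len",np.linalg.norm(P["railLb"]-P["railLf"]))
```

```text
lidL [0.41   0.0896 0.086 ]
lidR [ 0.4191 -0.0431  0.086 ]
lidFL [0.5865 0.096  0.086 ]
lidFR [ 0.5924 -0.0317  0.086 ]
railLf [0.6448 0.1108 0.074 ]
railLb [0.4681 0.0995 0.074 ]
railRf [ 0.6531 -0.0284  0.074 ]
railRb [ 0.4747 -0.043   0.074 ]
disc [0.531  0.0307 0.086 ]
green [0.5887 0.0345 0.086 ]
red [0.528  0.0878 0.086 ]
barL [0.539  0.0751 0.074 ]
barR [0.5349 0.0529 0.074 ]
slTL [0.5545 0.0663 0.086 ]
slTR [ 0.5432 -0.0135  0.086 ]
slBL [0.5192 0.0719 0.086 ]
slBR [ 0.5054 -0.0057  0.086 ]
iod [0.5692 0.1695 0.122 ]
gel [0.4988 0.1642 0.06  ]
lanc [ 0.5982 -0.1018  0.072 ]
oxy [ 0.5097 -0.1069  0.134 ]
yaw railL 3.6567921034963953 railR 4.69332658115789 lidedge-90 3.9312648220292914 lid 2.068365113663205 3.7723748730537587
slot dir y -8.019397022540886 -10.098842687457307 -10.261796480286023
disc-center to bar -10.184044526948028
lidwidth 0.13302524763456294 rail len 0.1769953026256034
```

Run:
```python
from h import *
from station import ctrl
o=ctrl.get_obs()
M=R.from_euler("xyz",o["eef_rot"]).as_matrix(); print(M.round(4)); print("tool y ang",np.degrees(np.arctan2(M[1,1],M[0,1])), "q1,q6 deg",np.degrees(o["qpos"][[0,5]]))
```

```text
[[-2.000e-04  2.714e-01 -9.625e-01]
 [ 8.000e-04 -9.625e-01 -2.714e-01]
 [-1.000e+00 -8.000e-04 -1.000e-04]]
tool y ang -74.25518041140907 q1,q6 deg [-78.06975513  -3.81488677]
```

Run:
```python
from h import *
from station import ctrl
o=ctrl.get_obs()
M=R.from_euler("xyz",o["eef_rot"]); p=o["ee_pos"].copy()
tgt=np.array([.383,.021,.205]); N=20; da=-np.radians(168.2)/N
a0=np.radians(-74.25)
w=(tgt-p)/N*1000
for i in range(N):
    l=M.inv().apply(w); print([int(round(x)) for x in l],end=" ")
    M=M*R.from_rotvec([da,0,0])
print(da)
```

```text
[0, -23, -19] [0, -20, -22] [0, -17, -25] [0, -13, -27] [0, -9, -28] [0, -5, -30] [0, 0, -30] [0, 4, -30] [0, 8, -29] [0, 12, -27] [0, 16, -25] [0, 20, -22] [0, 23, -19] [0, 25, -16] [0, 27, -12] [0, 29, -8] [0, 30, -3] [0, 30, 1] [0, 29, 5] [0, 28, 10] -0.1467821900927231
```

Call:
{"op": "play_rows", "data": {"deltas": [[[0, -23, -19, -0.147, 0, 0, 94], [0, -20, -22, -0.147, 0, 0, 50], [0, -17, -25, -0.147, 0, 0, 20], [0, -13, -27, -0.147, 0, 0, 0], [0, -9, -28, -0.147, 0, 0, 0], [0, -5, -30, -0.147, 0, 0, 0], [0, 0, -30, -0.147, 0, 0, 0], [0, 4, -30, -0.147, 0, 0, 0], [0, 8, -29, -0.147, 0, 0, 0], [0, 12, -27, -0.147, 0, 0, 0]]], "grip_force": 20}}

```text
time_s: 1.15
ee_pos: [0.2667, -0.2526, 0.2054]
eef_rot: [3.032, 1.571, 1.641]
force: [0.7, -0.9, 0.3]
grip_width: 0.0252
```

Call:
{"op": "play_rows", "data": {"deltas": [[[0, 16, -25, -0.147, 0, 0, 0], [0, 20, -22, -0.147, 0, 0, 0], [0, 23, -19, -0.147, 0, 0, 0], [0, 25, -16, -0.147, 0, 0, 0], [0, 27, -12, -0.147, 0, 0, 0], [0, 29, -8, -0.147, 0, 0, 0], [0, 30, -3, -0.147, 0, 0, 0], [0, 30, 1, -0.147, 0, 0, 0], [0, 29, 5, -0.147, 0, 0, 0], [0, 28, 10, -0.147, 0, 0, 0]]]}}

```text
time_s: 2.15
ee_pos: [0.3833, 0.0216, 0.2054]
eef_rot: [-0.435, 1.571, -0.356]
force: [1.2, -1.4, 0.1]
grip_width: 0.0007
```

Call:
{"op": "play_rows", "data": {"deltas": [[[0, 0, 0, 0, 0, 0, 0], [0, 0, 0, 0, 0, 0, 0]]]}}

```text
time_s: 2.35
ee_pos: [0.3828, 0.0204, 0.2052]
eef_rot: [-3.065, 1.57, -2.993]
force: [0.3, 0.2, -0.1]
grip_width: 0.0005
```

```bash
cat > snap.py <<'E'
from h import *
from station import ctrl,viewer
import sys
t=sys.argv[1]; d={}
o=ctrl.get_obs(); M=R.from_euler("xyz",o["eef_rot"]).as_matrix()
print("t",o["time_s"],"tcp",np.round(o["ee_pos"],4),"toolx",M[:,0].round(4),"y ang",np.degrees(np.arctan2(M[1,1],M[0,1])).round(2),"F",np.round(o["force"],2),"M",np.round(o["moment"],2),"grip",np.round(o["grip_width"],4),"q",np.round(o["qpos"],3))
for n in sys.argv[2:]:
    c=viewer.camera(n); d[n]=c; cv2.imwrite(f"pics/{n}{t}.png",cv2.resize(c["img"][:,:,::-1],None,fx=1.5,fy=1.5,interpolation=cv2.INTER_CUBIC))
pickle.dump(d,open(f"c{t}.pkl","wb"))
E
python3 snap.py 1 wrist top
```

```text
t 2.35 tcp [0.3828 0.0204 0.2052] toolx [-7.e-04 -1.e-04 -1.e+00] y ang 94.16 F [ 0.29  0.22 -0.12] M [ 0.07 -0.14 -0.03] grip 0.0005 q [-0.042 -0.082  1.945 -0.     1.279 -1.686]
```

View pics/wrist1.png

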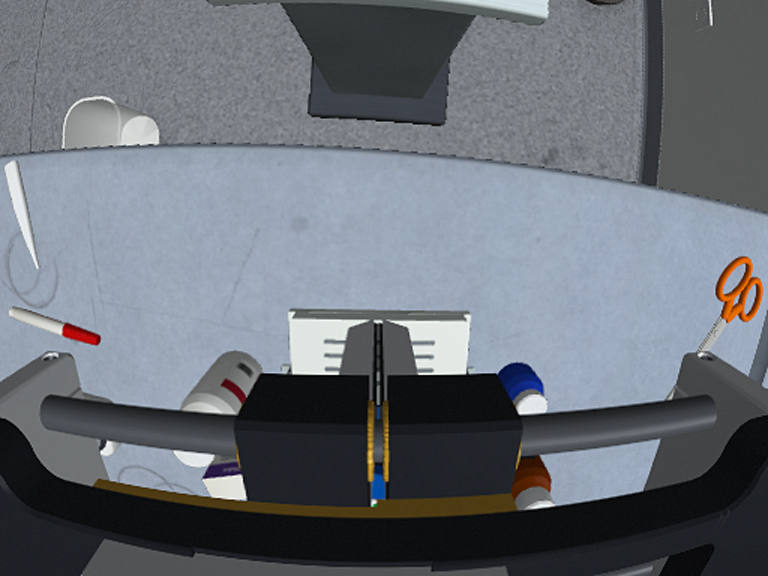

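View pics/top1.png

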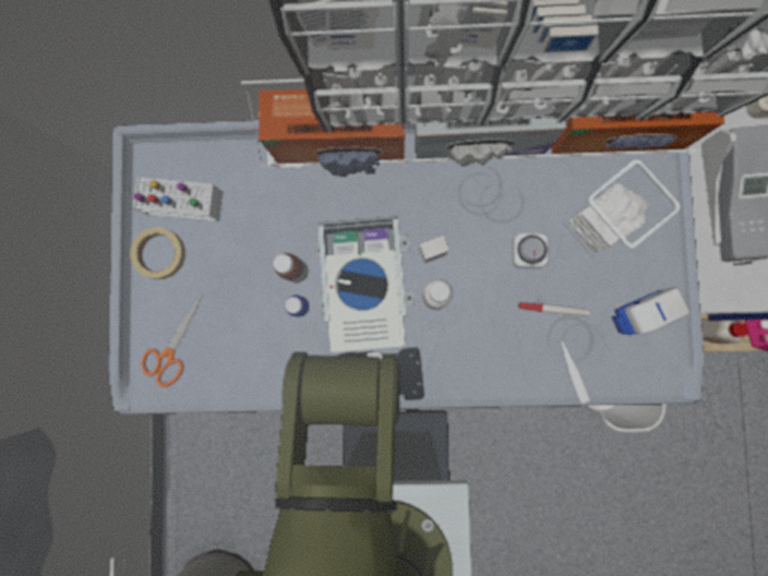

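Wrist view: the lid's -x top edge runs from (290,310) to (470,313) in the 1.5x picture, and the closed finger tips are near (378,322), centred on it. I'll measure that edge.

Run:
```python
from h import *
d=pickle.load(open("c1.pkl","rb")); c=d["wrist"]
print("cam",ray(c,0,0)[0], "tip px",np.array(proj(c,[.3828,.0204,.2052],True))*1.5)
im=c["img"][190:270,170:340,::-1]; cv2.imwrite("pics/w1z.png",cv2.resize(im,None,fx=4.5,fy=4.5,interpolation=cv2.INTER_CUBIC))
for u,v in [(290,310),(470,313),(380,311)]:
    print(onz(c,(u+.5)/1.5-.5,(v+.5)/1.5-.5,.086,True))
```

```text
cam [0.31181479 0.0151696  0.38490874] tip px [377.72560981 341.43090829]
[ 0.41082385 -0.04031141  0.086     ]
[0.40377333 0.08787273 0.086     ]
[0.4066486  0.02360211 0.086     ]
```

View pics/w1z.png

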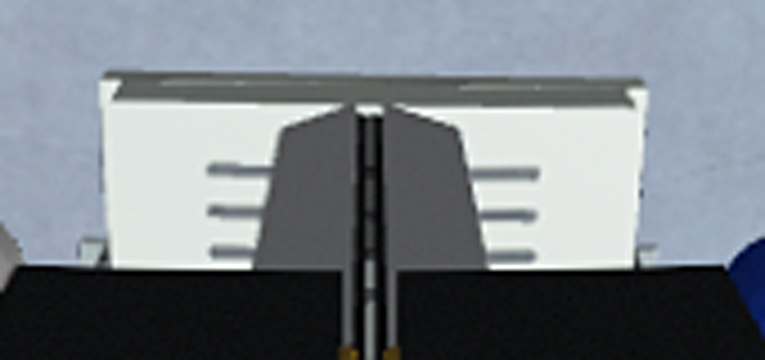

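Run:
```python
from h import *
d=pickle.load(open("c1.pkl","rb")); c=d["wrist"]
def Z(u,v,z): return onz(c,(u+.5)/4.5-.5+170,(v+.5)/4.5-.5+190,z,True)
a,b=Z(112,100,.086),Z(636,107,.086); print(a,b,np.linalg.norm(a-b),(a+b)/2,np.degrees(np.arctan2(b[1]-a[1],b[0]-a[0]))-90)
a,b=Z(103,75,.07),Z(646,81,.07); print(a,b,np.linalg.norm(a-b),(a+b)/2,np.degrees(np.arctan2(b[1]-a[1],b[0]-a[0]))-90)
```

```text
[ 0.41672358 -0.03875541  0.086     ] [0.40942521 0.08615694 0.086     ] 0.1251253855707036 [0.41307439 0.02370077 0.086     ] 3.3438730243708363
[ 0.41592313 -0.04405327  0.07      ] [0.40764845 0.09162485 0.07      ] 0.13593021463201932 [0.41178579 0.02378579 0.07      ] 3.490008136862727
```

Call:
{"op": "play_rows", "data": {"deltas": [[[26, 1, 0, 0, 0, 0, 0], [26, 0, 0, 0, 0, 0, 0], [26, 0, 0, 0, 0, 0, 0], [26, 0, 0, 0, 0, 0, 0], [26, 0, 0, 0, 0, 0, 0], [0, 0, 6, 0, 0, 0, 0], [0, 0, 6, 0, 0, 0, 0], [0, 0, 4, 0, 0, 0, 0], [0, 0, 0, 0, 0, 0, 0]]]}}

```text
time_s: 3.35
ee_pos: [0.4001, 0.0223, 0.0765]
eef_rot: [-0.118, 1.569, -0.045]
force: [0.8, -0.5, -0.1]
grip_width: 0.0005
```

```bash
python3 snap.py 2 wrist
```

```text
t 3.35 tcp [0.4001 0.0223 0.0765] toolx [ 2.1e-03 -1.0e-04 -1.0e+00] y ang 94.17 F [ 0.81 -0.49 -0.14] M [ 0.03 -0.15 -0.  ] grip 0.0005 q [-0.036  0.139  2.054 -0.     0.946 -1.679]
```

View pics/wrist2.png

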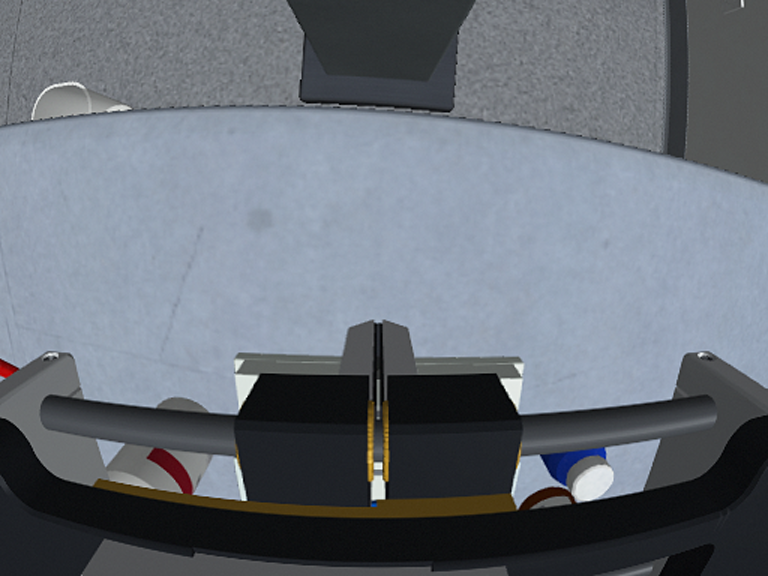

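The closed fingertip at (378,322) stands just behind the lid edge at (235–522, 357), with a few mm of gap. I'll start pushing.

Call:
{"op": "play_rows", "data": {"deltas": [[[0, 0, 4, 0, 0, 0, 0], [0, 0, 4, 0, 0, 0, 0], [0, 0, 4, 0, 0, 0, 0], [0, 0, 4, 0, 0, 0, 0], [0, 0, 4, 0, 0, 0, 0], [0, 0, 4, 0, 0, 0, 0], [0, 0, 4, 0, 0, 0, 0], [0, 0, 4, 0, 0, 0, 0]]]}}

```text
time_s: 4.2
ee_pos: [0.4311, 0.0248, 0.0754]
eef_rot: [-2.752, 1.571, -2.679]
force: [-2.2, -1.8, 1.5]
grip_width: 0.0004
```

```bash
python3 snap.py 3 top; python3 -c "
from h import *
c=pickle.load(open('c3.pkl','rb'))['top']
cv2.imwrite('pics/t3z.png',cv2.resize(c['img'][130:250,170:310,::-1],None,fx=5.5,fy=4.9,interpolation=cv2.INTER_CUBIC))"
```

```text
t 4.2 tcp [0.4311 0.0248 0.0754] toolx [-3.e-04 -1.e-04 -1.e+00] y ang 94.2 F [-2.15 -1.79  1.53] M [-0.39  0.33 -0.09] grip 0.0004 q [-0.027  0.207  1.975 -0.     0.96  -1.671]
```

View pics/t3z.png

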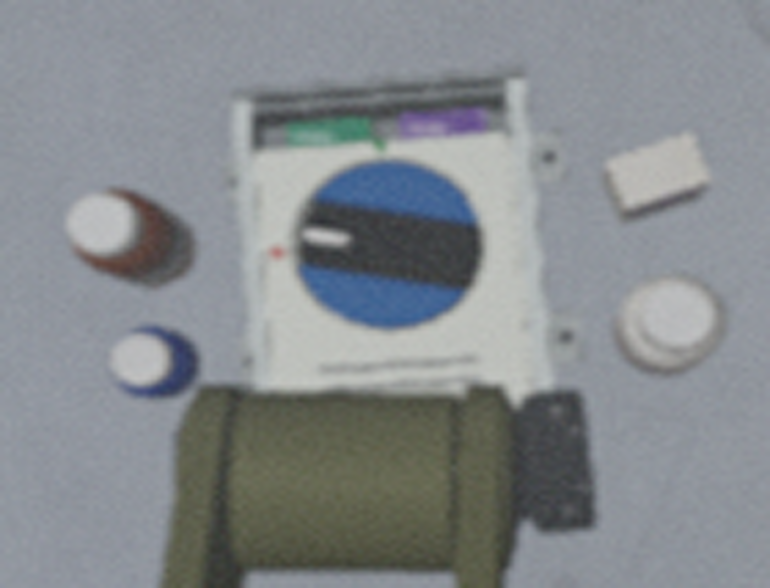

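The lid has moved: its front edge is now at v≈141 in the zoom and the stop is at about 100–110, so roughly 20 mm is left.

Call:
{"op": "play_rows", "data": {"deltas": [[[0, 0, 4, 0, 0, 0, 0], [0, 0, 4, 0, 0, 0, 0], [0, 0, 4, 0, 0, 0, 0], [0, 0, 2, 0, 0, 0, 0], [0, 0, 2, 0, 0, 0, 0], [0, 0, 0, 0, 0, 0, 0]]]}}

```text
time_s: 4.85
ee_pos: [0.4471, 0.0261, 0.0755]
eef_rot: [0.349, 1.57, 0.422]
force: [-0.8, 0.1, -0.2]
grip_width: 0.0004
```

Call:
{"op": "play_rows", "data": {"deltas": [[[0, 0, 1.5, 0, 0, 0, 0], [0, 0, 1.5, 0, 0, 0, 0]]]}}

```text
time_s: 5.05
ee_pos: [0.4498, 0.0263, 0.0755]
eef_rot: [2.682, 1.571, 2.755]
force: [-2.5, -0.6, -0.3]
grip_width: 0.0004
```

```bash
python3 snap.py 4 top; python3 -c "
from h import *
c=pickle.load(open('c4.pkl','rb'))['top']
cv2.imwrite('pics/t4z.png',cv2.resize(c['img'][130:250,170:310,::-1],None,fx=5.5,fy=4.9,interpolation=cv2.INTER_CUBIC))"
```

```text
t 5.05 tcp [0.4498 0.0263 0.0755] toolx [-1.e-04  0.e+00 -1.e+00] y ang 94.2 F [-2.51 -0.63 -0.29] M [-0.11  0.36 -0.03] grip 0.0004 q [-0.023  0.245  1.926  0.     0.97  -1.667]
```

View pics/t4z.png

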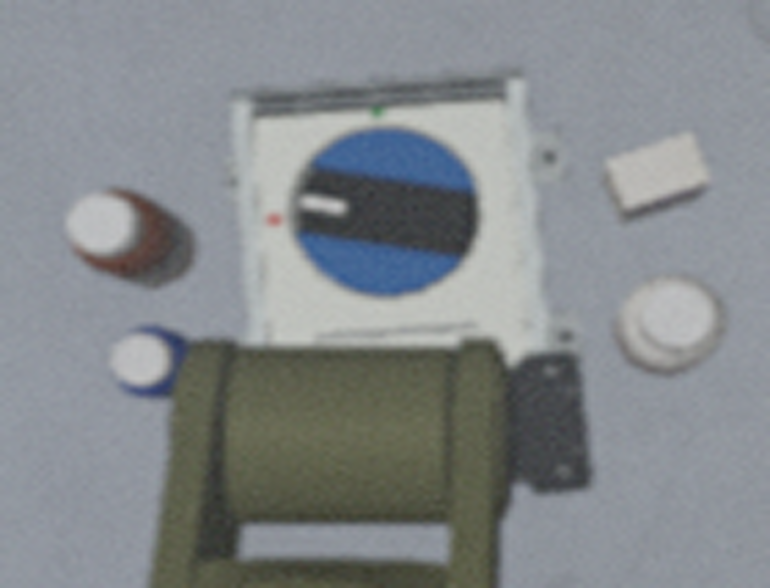

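The front edge is at v≈107 and the dark stop line is just ahead of it. I'll continue in fine steps and watch the force.

Call:
{"op": "play_rows", "data": {"deltas": [[[0, 0, 1.5, 0, 0, 0, 0], [0, 0, 1.5, 0, 0, 0, 0]]]}}

```text
time_s: 5.3
ee_pos: [0.4529, 0.0264, 0.0755]
eef_rot: [-2.795, 1.571, -2.722]
force: [-2.6, -0.7, 0.1]
grip_width: 0.0002
```

Call:
{"op": "play_rows", "data": {"deltas": [[[0, 0, 1.5, 0, 0, 0, 0], [0, 0, 1, 0, 0, 0, 0]]]}}

```text
time_s: 5.5
ee_pos: [0.4554, 0.0266, 0.0755]
eef_rot: [-0.857, 1.571, -0.783]
force: [-3.2, -1.0, -0.2]
grip_width: 0.0004
```

Call:
{"op": "play_rows", "data": {"deltas": [[[0, 0, 1, 0, 0, 0, 0], [0, 0, 1, 0, 0, 0, 0]]]}}

```text
time_s: 5.7
ee_pos: [0.4574, 0.0267, 0.0755]
eef_rot: [-0.912, 1.571, -0.839]
force: [-2.6, -1.4, 0.3]
grip_width: 0.0009
```

Call:
{"op": "play_rows", "data": {"deltas": [[[0, 0, 1, 0, 0, 0, 0], [0, 0, 1, 0, 0, 0, 0]]]}}

```text
time_s: 5.9
ee_pos: [0.4594, 0.0269, 0.0755]
eef_rot: [-1.043, 1.571, -0.97]
force: [-2.1, -2.0, 0.2]
grip_width: 0.0004
```

Call:
{"op": "play_rows", "data": {"deltas": [[[0, 0, 1, 0, 0, 0, 0], [0, 0, 1, 0, 0, 0, 0]]]}}

```text
time_s: 6.1
ee_pos: [0.4614, 0.0271, 0.0755]
eef_rot: [-0.103, 1.571, -0.029]
force: [-2.5, -1.9, -0.6]
grip_width: 0.0005
```

```bash
python3 snap.py 5 top; python3 -c "
from h import *
c=pickle.load(open('c5.pkl','rb'))['top']
cv2.imwrite('pics/t5z.png',cv2.resize(c['img'][130:250,170:310,::-1],None,fx=5.5,fy=4.9,interpolation=cv2.INTER_CUBIC))"
```

```text
t 6.1 tcp [0.4614 0.0271 0.0755] toolx [ 1.e-04 -0.e+00 -1.e+00] y ang 94.2 F [-2.47 -1.88 -0.64] M [-0.3   0.36 -0.04] grip 0.0005 q [-0.021  0.269  1.896 -0.     0.977 -1.665]
```

View pics/t5z.png

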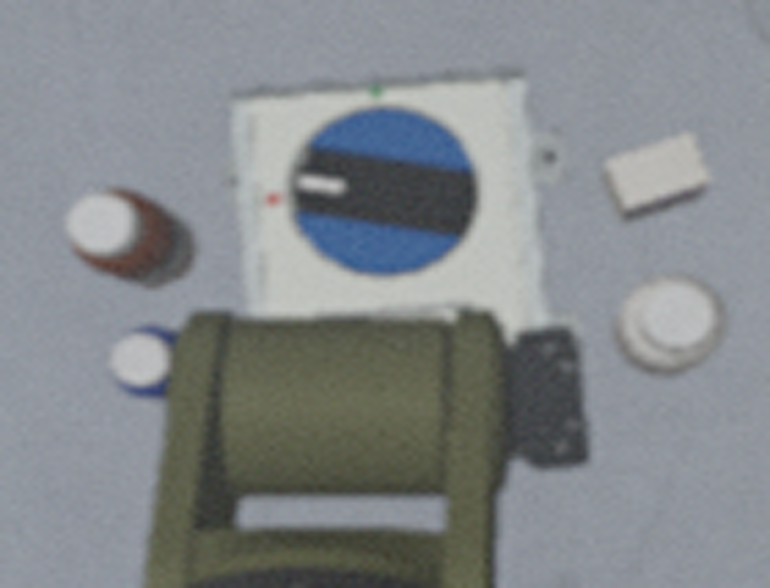

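The lid front now covers the dark stop strip, but the force still reads only friction. I'll continue in 1 mm steps until it meets the stop.

Call:
{"op": "play_rows", "data": {"deltas": [[[0, 0, 1, 0, 0, 0, 0], [0, 0, 1, 0, 0, 0, 0]]]}}

```text
time_s: 6.35
ee_pos: [0.4622, 0.0271, 0.0753]
eef_rot: [3.138, 1.568, -3.072]
force: [-16.3, -3.2, 11.7]
grip_width: 0.0002
```

Call:
{"op": "play_rows", "data": {"deltas": [[[0, 0, 1, 0, 0, 0, 0], [0, 0, 1, 0, 0, 0, 0]]]}}

```text
time_s: 6.55
ee_pos: [0.4624, 0.0272, 0.0753]
eef_rot: [3.129, 1.563, -3.081]
force: [-31.1, -6.1, 25.1]
grip_width: 0.0004
```

Call:
{"op": "play_rows", "data": {"deltas": [[[0, 0, 1, 0, 0, 0, 0], [0, 0, 0, 0, 0, 0, 0]]]}}

```text
time_s: 6.75
ee_pos: [0.4624, 0.0272, 0.0753]
eef_rot: [3.132, 1.561, -3.078]
force: [-35.5, -6.2, 27.5]
grip_width: 0.0004
```

The force rose to 35 N with no further travel, so the lid is home against the stop at TCP x = 0.4624. I'll back off and raise the hand.

Call:
{"op": "play_rows", "data": {"deltas": [[[0, 0, -5, 0, 0, 0, 0], [0, 0, -15, 0, 0, 0, 0], [0, 0, -15, 0, 0, 0, 0], [-30, 0, 0, 0, 0, 0, 10], [-40, 0, 0, 0, 0, 0, 20], [-40, 0, 0, 0, 0, 0, 30], [0, 0, 0, 0, 0, 0, 50], [0, 0, 0, 0, 0, 0, 50]]]}}

```text
time_s: 7.55
ee_pos: [0.4318, 0.025, 0.1858]
eef_rot: [0.044, 1.569, 0.117]
force: [-0.0, -0.0, -0.3]
grip_width: 0.0371
```

```bash
python3 snap.py 6 top wrist
python3 - <<'E'
from h import *
c=pickle.load(open('c6.pkl','rb'))['top']
cv2.imwrite('pics/t6z.png',cv2.resize(c['img'][130:250,170:310,::-1],None,fx=5.5,fy=4.9,interpolation=cv2.INTER_CUBIC))
hsv=cv2.cvtColor(c["img"],cv2.COLOR_RGB2HSV)
m=cv2.inRange(hsv,(100,120,60),(125,255,255)); m[:,:215]=0;m[:,270:]=0;m[:140]=0;m[195:]=0
pts=np.vstack([k for k in cv2.findContours(m,0,2)[0] if cv2.contourArea(k)>50])
h=cv2.convexHull(pts)
(u,v),r=cv2.minEnclosingCircle(pts); e=cv2.fitEllipse(h); print(u,v,r,e)
for (a,b) in [(u,v),e[0]]: print(onz(c,a,b,.086))
E
```

```text
t 7.55 tcp [0.4318 0.025  0.1858] toolx [ 2.1e-03  3.0e-04 -1.0e+00] y ang 94.2 F [-0.01 -0.02 -0.27] M [ 0.01 -0.15 -0.02] grip 0.0371 q [-0.027  0.053  1.859  0.     1.227 -1.671]
239.257568359375 168.4242401123047 16.147266387939453 ((239.4552001953125, 168.45262145996094), (31.0402889251709, 32.26014709472656), 5.614337921142578)
[0.58854694 0.03495116 0.086     ]
[0.58845199 0.03440712 0.086     ]
```

View pics/t6z.png

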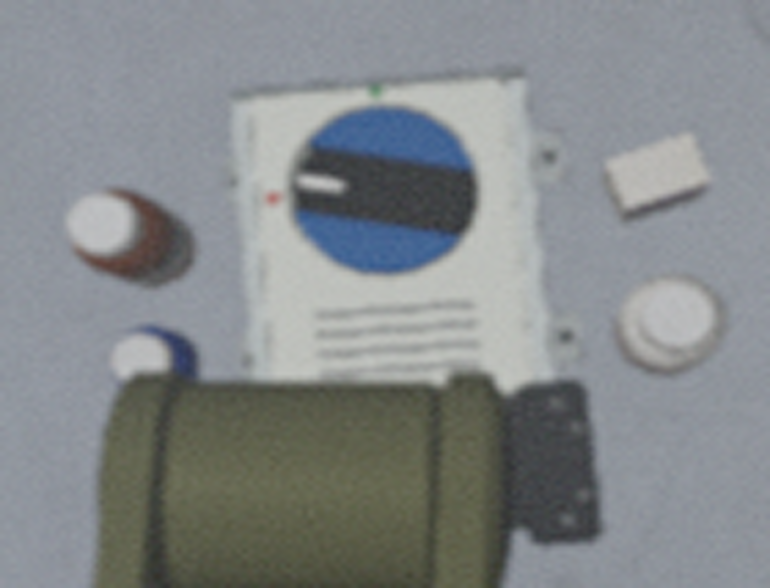

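View pics/wrist6.png

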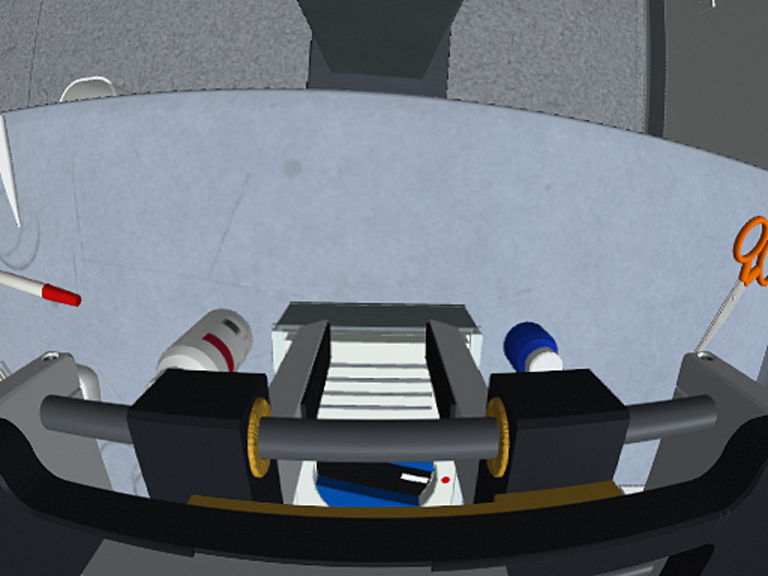

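The disc centre is (0.5885, 0.0347), which matches its first position plus the 57.5 mm of travel. The slot's y axis lies at about 80° in world. I'll move over it with opening 50.

Call:
{"op": "play_rows", "data": {"deltas": [[[0, 0, 26, 0, 0, 0, 50], [0, 0, 26, 0, 0, 0, 50], [0, 0, 26, 0, 0, 0, 50], [0, 0, 26, 0, 0, 0, 50], [0, -1, 26, 0, 0, 0, 50], [0, -1, 27, 0, 0, 0, 50], [0, 0, 0, 0.124, 0, 0, 50], [0, 0, 0, 0.124, 0, 0, 50], [0, 0, 0, 0, 0, 0, 50], [30, 0, 0, 0, 0, 0, 50]]]}}

```text
time_s: 8.65
ee_pos: [0.5895, 0.0344, 0.1574]
eef_rot: [0.184, 1.566, 0.013]
force: [0.5, -0.3, -0.0]
grip_width: 0.0503
```

```bash
python3 snap.py 7 wrist scene
```

```text
t 8.65 tcp [0.5895 0.0344 0.1574] toolx [ 4.9e-03  1.0e-04 -1.0e+00] y ang 80.21 F [ 0.52 -0.33 -0.03] M [ 0.03 -0.21  0.01] grip 0.0503 q [-0.004  0.428  1.462  0.     1.247 -1.404]
```

View pics/wrist7.png

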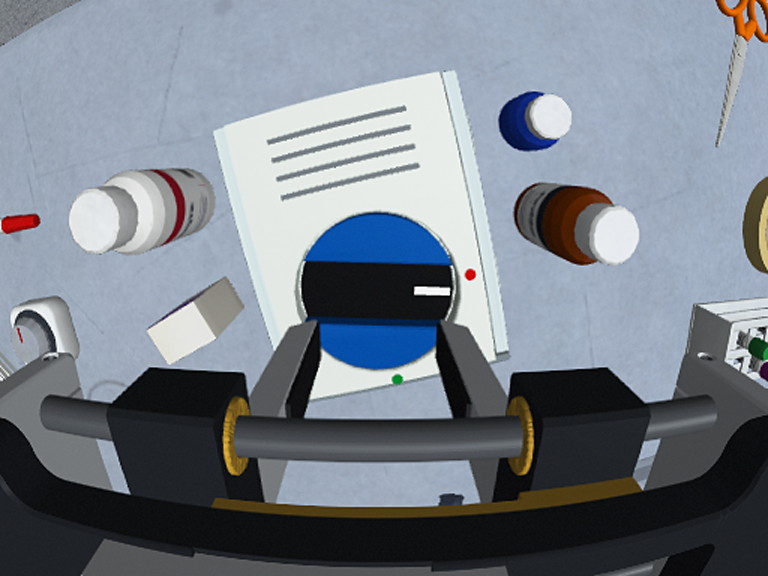

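View pics/scene7.png

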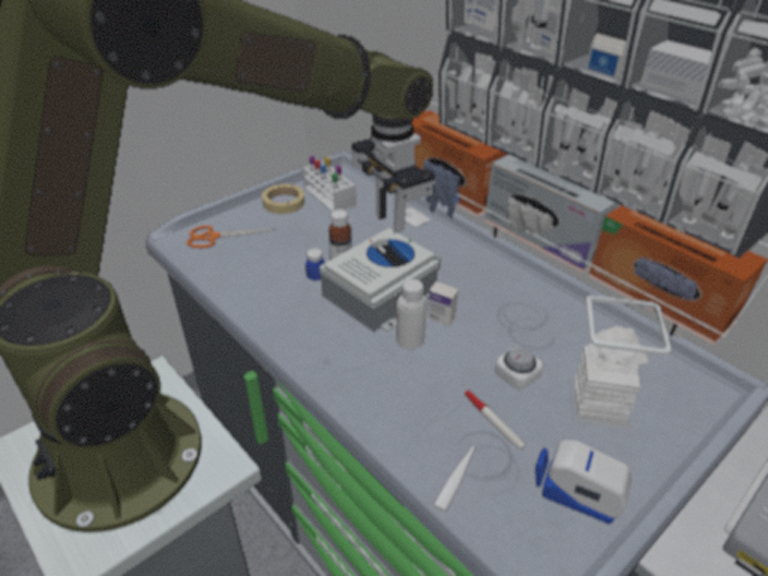

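The wrist view shows the slot level and parallel to the jaws (black band at v 262–325, bar at (432,291)). I'll refine the disc centre and check rack clearance for the quarter turn.

Run:
```python
from h import *
c=pickle.load(open('c7.pkl','rb'))['wrist']
hsv=cv2.cvtColor(c["img"],cv2.COLOR_RGB2HSV)
m=cv2.inRange(hsv,(98,150,60),(125,255,255)); m[:,:195]=0;m[:,310:]=0;m[:135]=0;m[250:]=0
ks=[k for k in cv2.findContours(m,0,1)[0] if cv2.contourArea(k)>150]
pts=np.vstack(ks).reshape(-1,2); print([cv2.boundingRect(k) for k in ks])
W=np.array([onz(c,u,v,.086,True)[:2] for u,v in pts])
cc,r=cv2.minEnclosingCircle(W.astype(np.float32)*1000); print("circle mm",cc,r)
for u,v in [(303,262),(452,262),(303,322),(452,325)]: print(onz(c,(u+.5)/1.5-.5,(v+.5)/1.5-.5,.086,True))
a=onz(c,(414+.5)/1.5-.5,291.5/1.5-.5,.072,True);b=onz(c,(450+.5)/1.5-.5,291.5/1.5-.5,.072,True);print("bar",a,b,np.degrees(np.arctan2(*(b-a)[1::-1])))
t=pickle.load(open('c0.pkl','rb'))['top']
for z in (0,.1,.2,.3): print(z,onz(t,222,108,z)[:2],onz(t,236,116,z)[:2])
```

```text
[(204, 211, 89, 35), (203, 142, 99, 35)]
circle mm (588.2810668945312, 33.9143180847168) 47.6813850402832
[ 0.56191607 -0.00503343  0.086     ]
[0.57659707 0.07999019 0.086     ]
[ 0.59784841 -0.01288598  0.086     ]
[0.61499166 0.07510659 0.086     ]
bar [0.59401839 0.05605301 0.072     ] [0.59788184 0.07822697 0.072     ] 80.11636833383247
0 [0.78898681 0.09166803] [0.76257325 0.04934122]
0.1 [0.75584412 0.07811924] [0.73195799 0.03984255]
0.2 [0.72270143 0.06457046] [0.70134273 0.03034389]
0.3 [0.68955874 0.05102167] [0.67072747 0.02084523]
```

Call:
{"op": "play_rows", "data": {"deltas": [[[30, 0, -1, 0, 0, 0, 50], [25, 0, 0, 0, 0, 0, 50], [12, 0, 0, 0, 0, 0, 50], [7, 0, 0, 0, 0, 0, 50], [4, 0, 0, 0, 0, 0, 50], [2, 0, 0, 0, 0, 0, 50], [0, 0, 0, 0, 0, 0, 50]]]}}

```text
time_s: 9.45
ee_pos: [0.5874, 0.0345, 0.076]
eef_rot: [0.165, 1.57, -0.01]
force: [-0.2, 0.6, -0.2]
grip_width: 0.0497
```

```bash
python3 snap.py 8 wrist
```

```text
t 9.45 tcp [0.5874 0.0345 0.076 ] toolx [ 8.e-04 -0.e+00 -1.e+00] y ang 80.0 F [-0.21  0.64 -0.24] M [ 0.08 -0.12 -0.03] grip 0.0497 q [-0.004  0.516  1.536 -0.     1.089 -1.4  ]
```

View pics/wrist8.png

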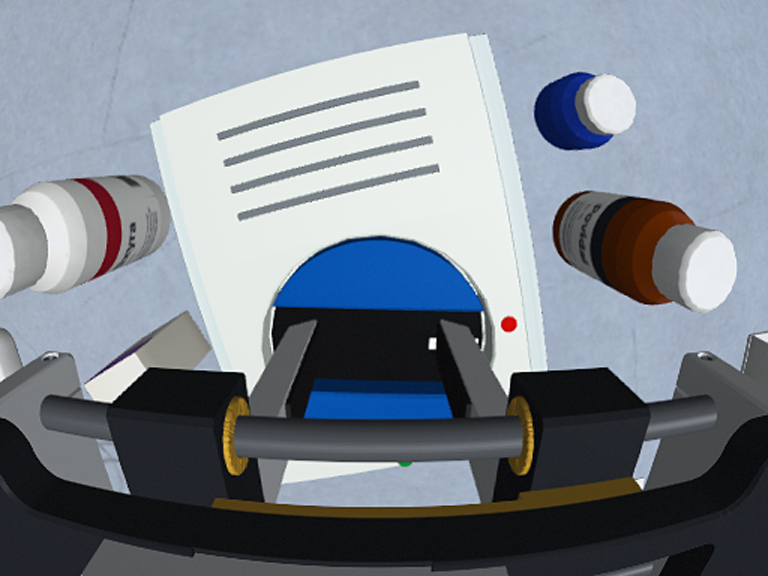

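Both fingertips sit inside the slot at z = 0.076 with clear gaps and no contact force. I'll turn clockwise, which is +x of the tool.

Call:
{"op": "play_rows", "data": {"deltas": [[[0, 0, 0, 0.1, 0, 0, 50], [0, 0, 0, 0.1, 0, 0, 50], [0, 0, 0, 0.1, 0, 0, 50], [0, 0, 0, 0.1, 0, 0, 50], [0, 0, 0, 0.1, 0, 0, 50], [0, 0, 0, 0.1, 0, 0, 50]]]}}

```text
time_s: 10.1
ee_pos: [0.5878, 0.0342, 0.0763]
eef_rot: [0.523, 1.569, -0.256]
force: [2.5, -2.2, -0.8]
grip_width: 0.0498
```

```bash
python3 snap.py 9 wrist
```

```text
t 10.1 tcp [0.5878 0.0342 0.0763] toolx [ 2.1e-03 -5.0e-04 -1.0e+00] y ang 45.38 F [ 2.51 -2.17 -0.81] M [-0.5  -0.7   0.13] grip 0.0498 q [-4.000e-03  5.160e-01  1.536e+00 -1.000e-03  1.088e+00 -7.960e-01]
```

View pics/wrist9.png

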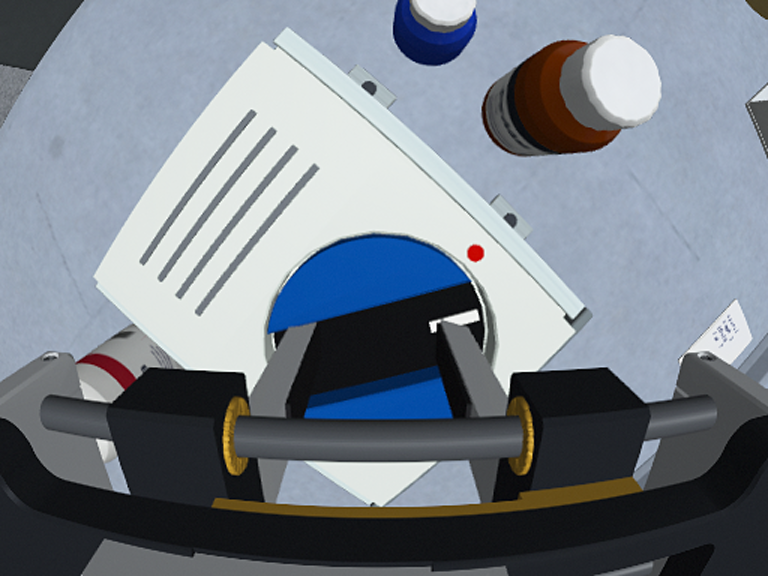

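The slot is following the fingers with about 17° of lag (slot tilted in the view, moment 0.13 N m). Continuing.

Call:
{"op": "play_rows", "data": {"deltas": [[[0, 0, 0, 0.1, 0, 0, 50], [0, 0, 0, 0.1, 0, 0, 50], [0, 0, 0, 0.1, 0, 0, 50], [0, 0, 0, 0.1, 0, 0, 50], [0, 0, 0, 0.1, 0, 0, 50], [0, 0, 0, 0.1, 0, 0, 50], [0, 0, 0, 0.1, 0, 0, 50], [0, 0, 0, 0.1, 0, 0, 50], [0, 0, 0, 0.1, 0, 0, 50]]]}}

```text
time_s: 11.05
ee_pos: [0.5877, 0.0339, 0.0762]
eef_rot: [1.196, 1.569, -0.481]
force: [2.1, -4.7, -0.0]
grip_width: 0.0499
```

```bash
python3 snap.py 10
```

```text
t 11.05 tcp [0.5877 0.0339 0.0762] toolx [ 1.7e-03 -9.0e-04 -1.0e+00] y ang -6.06 F [ 2.12 -4.71 -0.  ] M [-0.93 -0.51  0.06] grip 0.0499 q [-4.000e-03  5.160e-01  1.536e+00 -1.000e-03  1.088e+00  1.020e-01]
```

Call:
{"op": "play_rows", "data": {"deltas": [[[0, 0, 0, 0.05, 0, 0, 50], [0, 0, 0, 0.05, 0, 0, 50]]]}}

```text
time_s: 11.25
ee_pos: [0.5876, 0.034, 0.0762]
eef_rot: [1.304, 1.569, -0.471]
force: [1.6, -4.3, -0.6]
grip_width: 0.0496
```

```bash
python3 snap.py 11 wrist
```

```text
t 11.25 tcp [0.5876 0.034  0.0762] toolx [ 1.6e-03 -8.0e-04 -1.0e+00] y ang -11.69 F [ 1.6  -4.27 -0.56] M [-0.86 -0.46  0.09] grip 0.0496 q [-4.000e-03  5.160e-01  1.536e+00 -1.000e-03  1.088e+00  2.000e-01]
```

View pics/wrist11.png

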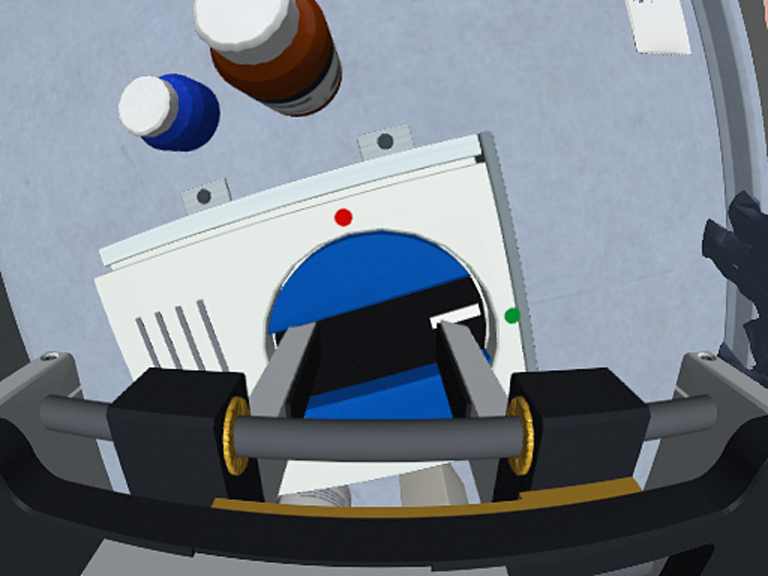

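The bar at (455,318) nearly points to the green dot (512,316), and the slot is almost parallel to the lid's long sides. I'll creep to the stop and watch the moment.

Call:
{"op": "play_rows", "data": {"deltas": [[[0, 0, 0, 0.03, 0, 0, 50], [0, 0, 0, 0.03, 0, 0, 50]]]}}

```text
time_s: 11.5
ee_pos: [0.5875, 0.0339, 0.0761]
eef_rot: [1.136, 1.569, -0.697]
force: [3.0, -6.6, 2.1]
grip_width: 0.0497
```

```bash
python3 snap.py 12
```

```text
t 11.5 tcp [0.5875 0.0339 0.0761] toolx [ 0.0013 -0.0011 -1.    ] y ang -15.01 F [ 3.02 -6.57  2.06] M [-1.22 -0.41  0.71] grip 0.0497 q [-4.000e-03  5.160e-01  1.536e+00 -1.000e-03  1.088e+00  2.580e-01]
```

Call:
{"op": "play_rows", "data": {"deltas": [[[0, 0, 0, 0.03, 0, 0, 50], [0, 0, 0, 0, 0, 0, 50]]]}}

```text
time_s: 11.7
ee_pos: [0.5875, 0.0338, 0.0761]
eef_rot: [0.854, 1.569, -1.007]
force: [1.3, -6.9, 2.1]
grip_width: 0.0497
```

```bash
python3 snap.py 13 wrist
```

```text
t 11.7 tcp [0.5875 0.0338 0.0761] toolx [ 0.0011 -0.0018 -1.    ] y ang -16.62 F [ 1.27 -6.9   2.12] M [-1.28 -0.27  1.41] grip 0.0497 q [-0.004  0.516  1.536 -0.002  1.088  0.287]
```

View pics/wrist13.png

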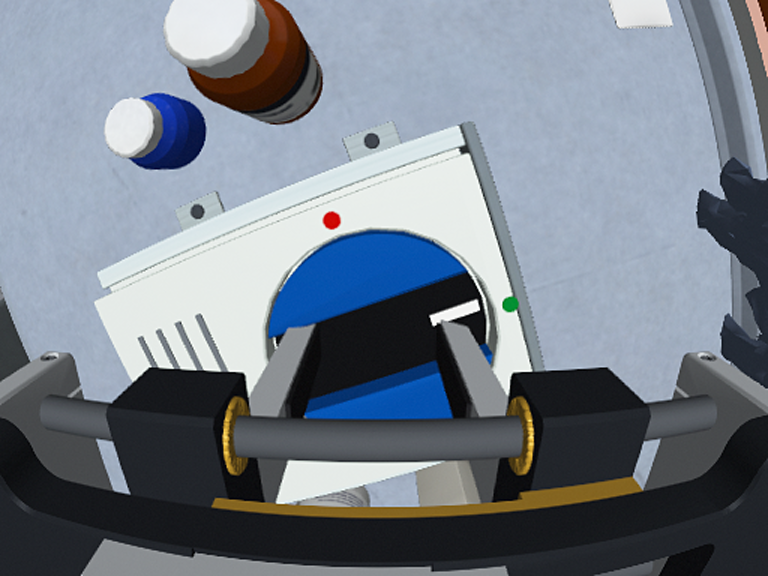

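The moment about z rose from 0.09 to 0.71 to 1.41 N m, so the fastener is at its stop with the bar at the green dot. I'll turn back within the slot's slack to free the fingers, then lift.

Call:
{"op": "play_rows", "data": {"deltas": [[[0, 0, 0, -0.08, 0, 0, 50], [0, 0, 0, -0.1, 0, 0, 50], [0, 0, 0, -0.12, 0, 0, 50], [0, 0, 0, 0, 0, 0, 50]]]}}

```text
time_s: 12.15
ee_pos: [0.5871, 0.0347, 0.0758]
eef_rot: [2.391, 1.57, 0.831]
force: [0.8, -0.1, -0.5]
grip_width: 0.0503
```

```bash
python3 snap.py 14
```

```text
t 12.15 tcp [0.5871 0.0347 0.0758] toolx [ 2.e-04  2.e-04 -1.e+00] y ang 0.59 F [ 0.78 -0.09 -0.48] M [-0.05 -0.09 -0.03] grip 0.0503 q [-0.003  0.516  1.537  0.     1.089 -0.014]
```

Call:
{"op": "play_rows", "data": {"deltas": [[[-5, 0, 0, 0, 0, 0, 50], [-10, 0, 0, 0, 0, 0, 50], [-25, 0, 0, 0, 0, 0, 50], [-40, 0, 0, 0, 0, 0, 50], [-30, 0, 0, 0, 0, 0, 50], [0, 0, 0, 0, 0, 0, 50]]]}}

```text
time_s: 12.75
ee_pos: [0.5887, 0.0346, 0.191]
eef_rot: [1.571, 1.563, 0.005]
force: [-0.7, -0.2, 0.7]
grip_width: 0.0498
```

```bash
python3 snap.py 15 wrist
```

```text
t 12.75 tcp [0.5887 0.0346 0.191 ] toolx [ 0.0079  0.     -1.    ] y ang 0.27 F [-0.71 -0.24  0.65] M [-0.02 -0.08  0.01] grip 0.0498 q [-0.003  0.395  1.428  0.     1.311 -0.008]
```

View pics/wrist15.png

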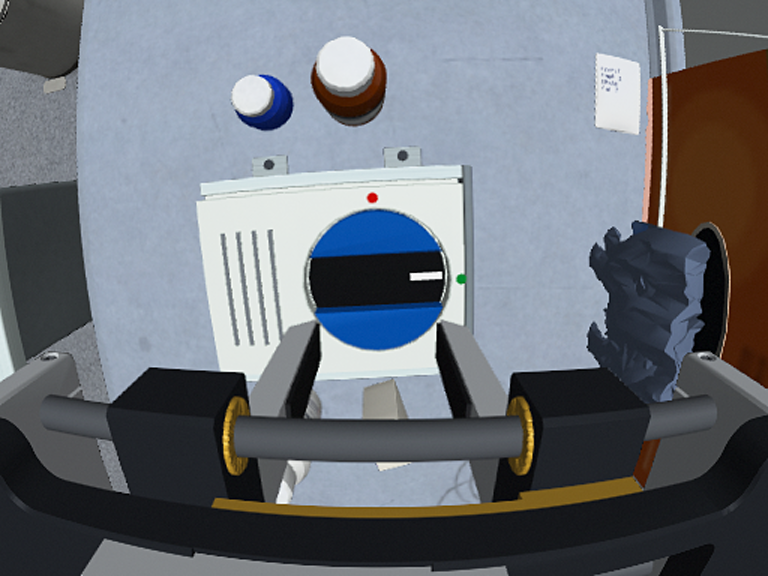

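The wrist view shows the bar (426,276) pointing at the green dot (461,279) and the lid flush at the stop. I'll draw the hand back and check angle, lid and bystanders from the top.

Call:
{"op": "play_rows", "data": {"deltas": [[[-10, -30, 0, 0, 0, 0, 50], [0, -35, 0, 0, 0, 0, 50], [0, -35, 0, 0, 0, 0, 50], [0, -35, 0, 0, 0, 0, 50], [0, -25, 0, 0, 0, 0, 50], [0, 0, 0, 0, 0, 0, 50], [0, 0, 0, 0, 0, 0, 50]]]}}

```text
time_s: 13.5
ee_pos: [0.4271, 0.0335, 0.1954]
eef_rot: [1.518, 1.571, -0.047]
force: [-0.1, -0.1, 0.1]
grip_width: 0.0502
```

```bash
python3 snap.py 16 top wrist
python3 - <<'E'
from h import *
c=pickle.load(open('c15.pkl','rb'))['wrist']
def W(u,v,z): return onz(c,(u+.5)/1.5-.5,(v+.5)/1.5-.5,z,True)
def A(a,b,z): d=W(*b,z)-W(*a,z); return np.degrees(np.arctan2(d[1],d[0]))
print("bar",A((410,278),(441,275),.072),"slot edges",A((312,256),(440,251),.086),A((318,309),(443,305),.086),"lid side",A((200,201),(461,183),.086),A((222,383),(440,374),.086))
print("disc->green",A((377,280),(461,279),.086))
t0=pickle.load(open('c0.pkl','rb'))['top'];t=pickle.load(open('c16.pkl','rb'))['top'];t6=pickle.load(open('c6.pkl','rb'))['top']
a=t["img"][130:250,170:310,::-1]; cv2.imwrite('pics/t16z.png',cv2.resize(a,None,fx=5.5,fy=4.9,interpolation=cv2.INTER_CUBIC))
df=cv2.absdiff(t0["img"],t["img"]).max(2); 
m=cv2.threshold(cv2.GaussianBlur(df,(3,3),0),40,255,0)[1]
print([cv2.boundingRect(k) for k in cv2.findContours(m,0,2)[0] if cv2.contourArea(k)>8])
hsv=cv2.cvtColor(t["img"],cv2.COLOR_RGB2HSV)
m=cv2.inRange(hsv,(100,120,60),(125,255,255)); m[:,:215]=0;m[:,270:]=0;m[:140]=0;m[195:]=0
pts=np.vstack([k for k in cv2.findContours(m,0,2)[0] if cv2.contourArea(k)>50])
e=cv2.fitEllipse(cv2.convexHull(pts)); print("disc",onz(t,*e[0],.086))
E
```

```text
t 13.5 tcp [0.4271 0.0335 0.1954] toolx [ 1.e-04 -0.e+00 -1.e+00] y ang 0.31 F [-0.13 -0.11  0.06] M [-0.05 -0.1   0.01] grip 0.0502 q [-0.007  0.035  1.855 -0.     1.252 -0.013]
bar 5.891495115267587 slot edges 2.4688447596043943 2.0615608297818775 lid side 3.349226871407652 3.702441251039062
disc->green 0.9067620447655537
[(479, 356, 33, 28), (503, 355, 9, 5), (200, 355, 9, 16), (507, 337, 5, 8), (219, 330, 15, 13), (256, 320, 99, 64), (206, 315, 28, 12), (166, 146, 101, 238)]
disc [0.5876821 0.0348177 0.086    ]
```

View pics/t16z.png

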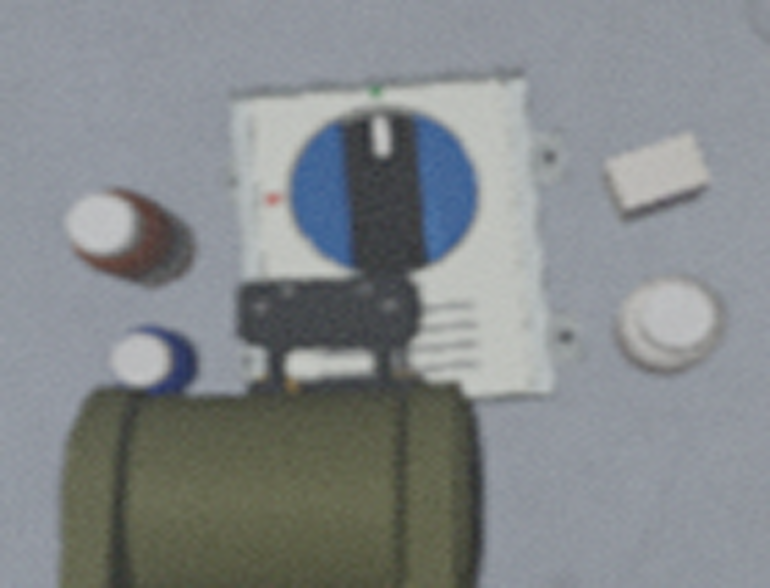

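View pics/top16.png

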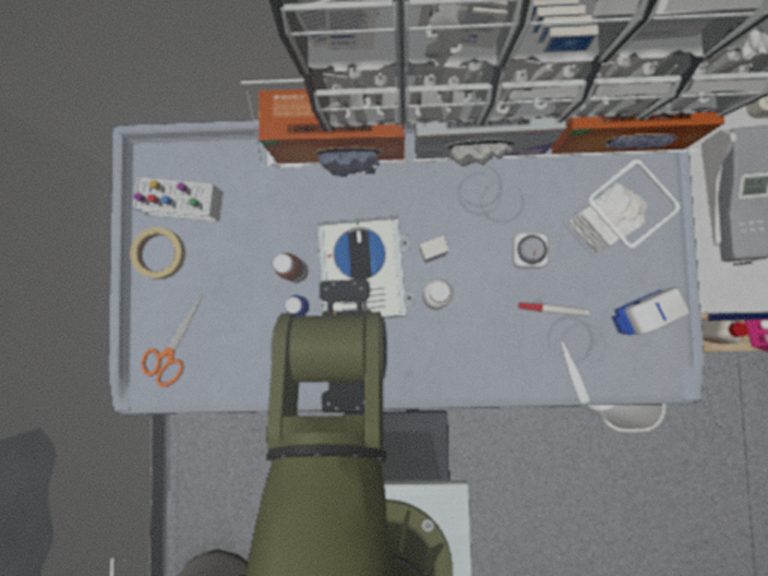

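Slot and lid sides agree within about 1.5°, the disc is at its home position, and no bystander has moved. The hand still hangs partly over the box, so I'll draw it further back and up, then hand in.

Call:
{"op": "play_rows", "data": {"deltas": [[[-25, -20, 0, 0, 0, 0, 50], [-25, -25, 0, 0, 0, 0, 50], [-20, -25, 0, 0, 0, 0, 50], [0, 0, 0, 0, 0, 0, 50], [0, 0, 0, 0, 0, 0, 50], [0, 0, 0, 0, 0, 0, 50]]]}}

```text
time_s: 14.2
ee_pos: [0.3576, 0.0331, 0.2645]
eef_rot: [-1.592, 1.569, 3.127]
force: [1.5, -0.2, 0.1]
grip_width: 0.0501
```

```bash
python3 snap.py 17 top
python3 - <<'E'
from h import *
c=pickle.load(open('c17.pkl','rb'))['top']
cv2.imwrite('pics/t17z.png',cv2.resize(c['img'][130:250,170:310,::-1],None,fx=5.5,fy=4.9,interpolation=cv2.INTER_CUBIC))
from station import hand_in
print(hand_in())
E
```

```text
t 14.2 tcp [0.3576 0.0331 0.2645] toolx [-0.0018  0.     -1.    ] y ang 0.33 F [ 1.51 -0.21  0.14] M [-0.02 -0.09  0.03] grip 0.0501 q [-0.01  -0.189  1.899  0.     1.433 -0.016]
the job is handed in; nothing more can be done
None
```

View pics/t17z.png

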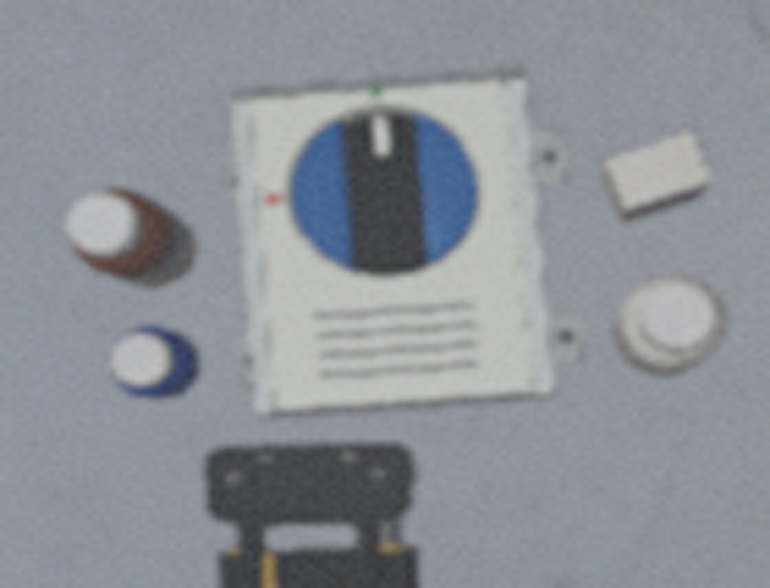

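The lid is pushed fully home and the fastener turned clockwise to its stop. I then drew the hand back and up, clear of the box, and handed the job in at about 14.2 s.

- **Lid:** I pushed it with the closed fingertip at its -x edge, about 57 mm in all. Only about 2.5 N of friction showed until the stop, where the force rose to about 35 N along the push (45 N in all) with no further travel.
- **Fastener:** With the fingers 50 mm apart, both tips went into the slot and turned it clockwise. The moment rose from 0.1 to 1.4 N m at the stop. I turned the fingers back within the slot's slack before lifting, and the force was near zero by then.
- **Last pictures:** The bar points to the green dot, the lid sits flush at the stop end, and no bystander has shifted from the first picture.
- **Where readings disagreed:** Against lid sides at 3.3 to 3.7°, the slot edges measured 2.1 to 2.5° and the short bar 5.9°. I put this down to reading the pixels by eye, so the moment rise is the firmer sign of the stop. I did not test the lock by pulling on the lid.

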